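# Transfer a row of circuit breakers to the test rack in reverse order

## Task

Move the four circuit breakers from their nests on the black storage rack to the aluminium test rack, in reverse order: the breaker nearest the storage rack's orange end goes into the test-rack bay farthest from that rack's orange end, and so on, so that the last one ends up beside the orange end. Set each down gently, upright and square, flat on the floor of its own bay, toggle up, and leave the multimeter and the solder reel where they are.

Things in the scene. Friction and masses are not known exactly. Their poses are not given: they have to be found in the camera images.
- breaker_red: white circuit breaker, red toggle and two red stripes on top; loose, 0.15-0.31 kg, standing toggle up. Origin: centre of underside; z up, x across its width (along the row), y along its length. All centred on z: body 36 (x) x 84 (y) mm up to z 46; nose 36 x 45 (y) mm, z 46-76 (grip it along y, fingers over the body's shoulders); toggle 28 x 10 mm, z 76-86
- breaker_yellow: white circuit breaker, yellow toggle and two yellow stripes on top; loose, 0.15-0.31 kg, standing toggle up. Origin: centre of underside; z up, x across its width (along the row), y along its length. All centred on z: body 36 (x) x 84 (y) mm up to z 46; nose 36 x 45 (y) mm, z 46-76 (grip it along y, fingers over the body's shoulders); toggle 28 x 10 mm, z 76-86
- breaker_green: white circuit breaker, green toggle and two green stripes on top; loose, 0.15-0.31 kg, standing toggle up. Origin: centre of underside; z up, x across its width (along the row), y along its length. All centred on z: body 36 (x) x 84 (y) mm up to z 46; nose 36 x 45 (y) mm, z 46-76 (grip it along y, fingers over the body's shoulders); toggle 28 x 10 mm, z 76-86
- breaker_blue: white circuit breaker, blue toggle and two blue stripes on top; loose, 0.15-0.31 kg, standing toggle up. Origin: centre of underside; z up, x across its width (along the row), y along its length. All centred on z: body 36 (x) x 84 (y) mm up to z 46; nose 36 x 45 (y) mm, z 46-76 (grip it along y, fingers over the body's shoulders); toggle 28 x 10 mm, z 76-86
- nest_red: red shallow plastic nest fixed on the storage rack; breaker_red stands in it at the start (its colour shows round the foot). 62 (x) x 108 (y) mm, floor 4 mm thick, rims 4 mm thick, 12 mm high. Origin: centre of its underside, 8 mm above the table; axes as the storage rack's. The nests stand 68 mm apart in any colour order
- nest_yellow: yellow shallow plastic nest fixed on the storage rack; breaker_yellow stands in it at the start (its colour shows round the foot). 62 (x) x 108 (y) mm, floor 4 mm thick, rims 4 mm thick, 12 mm high. Origin: centre of its underside, 8 mm above the table; axes as the storage rack's. The nests stand 68 mm apart in any colour order
- nest_green: green shallow plastic nest fixed on the storage rack; breaker_green stands in it at the start (its colour shows round the foot). 62 (x) x 108 (y) mm, floor 4 mm thick, rims 4 mm thick, 12 mm high. Origin: centre of its underside, 8 mm above the table; axes as the storage rack's. The nests stand 68 mm apart in any colour order
- nest_blue: blue shallow plastic nest fixed on the storage rack; breaker_blue stands in it at the start (its colour shows round the foot). 62 (x) x 108 (y) mm, floor 4 mm thick, rims 4 mm thick, 12 mm high. Origin: centre of its underside, 8 mm above the table; axes as the storage rack's. The nests stand 68 mm apart in any colour order
- storage_rack: black storage rack, fixed, left or right of the robot's middle, carrying the row of nests; orange block at one end. Board 286 (x) x 110 (y) x 8 mm. Origin on the table; x runs along the row towards the orange end, z up. Nest centres at x = -102, -34, 34, 102 mm, y = 0; orange block 24 x 110 x 24 mm high at x = 153 mm
- test_rack: aluminium test rack with dark ribs, fixed, empty, on the other side; orange block (24 mm high, at x = 153 mm) at one end. Origin on the table; x along the row towards the orange end, z up. Four bays centred at x = -102, -34, 34, 102 mm, y = 0, each 54 (x) x 100 (y) mm inside; floor 12 mm, ribs 20 mm above the table. Breakers stand with their x along the rack's x, either way round
- multimeter: bystander: yellow multimeter lying on the table, 150 (x) x 76 (y) x 36 mm; origin at the centre of its underside. Leave alone
- solder_reel: bystander: reel of solder with a blue top standing on the table, 58 mm across, 47 mm high; origin at the centre of its underside. Leave alone
Things that resemble listed ones, but are neither listed nor needed, are in the scene too. Leave any pink look-alike of the breaker_yellow alone.

How it is judged:
By the outcome, as a careful person would: the job done as asked, in the order asked, and still so for the second after the job is handed in, with the robot touching nothing.
It also fails if it takes over 104 s, if anything falls off the work surface, if the arm or the gripper's body presses on something with over 40 N, if the wrist force passes 120 N, or if a joint passes its speed limit or range.

## Robot

A 6-joint arm with a two-finger parallel gripper is mounted at the origin on the work surface. World frame = base frame: x ahead of the robot, y to its left, z up, the work surface at z = 0. Lengths are in m, angles in rad, forces in N, time in s.
With the tool pointing down it reaches from about 0.3 to 0.875 m from the base axis. Payload 6.4 kg.
Tool frame: the origin (TCP) lies at the very end of the fingers, on their centre line; the grasp point (between the pads) lies 19 mm behind it; z points along the fingers, y is the line along which they close (so a half turn about z gives the same grasp; the last joint's range is limited). The gripper opens to 85 mm and grips with 20 to 120 N. Pads are 22 mm wide; open, the fingers measure 114 mm over their backs; the gripper's body (76 mm by 85 mm) begins 54 mm behind the grasp point. The pads swing forward as they close: fully open they stand 13 mm farther back than shut.
Start: joints at [-1.399, 0.181, 1.607, -0, 1.354, -0.206], TCP at [0.212, -0.534, 0.231] pointing down, gripper open.
Joint ranges: [-2.99, 2.99], [-0.89, 2.07], [0.3, 2.58], [-1.14, 4.28], [0, 2.63], [-3.12, 3.12]. Speed limits (rad/s): [2.57, 2.57, 3.01, 3.14, 3.14, 3.14].

## Interface

Orientations are given as a unit quaternion [w, x, y, z].
In Python, from bench import * gives the robot as it stands. The module is installed in compiled form; this text tells all that it offers.
- The arm moves only by the tool arm_command, never from a script. Its arguments are lists of equal length, an entry for each row: "dp": the shift along the tool's x, y, z in units of 0.25 m (1.0 is 0.25 m), a list of three; "turn": the turn, a rotation vector about the tool's x, y, z in units of 30 degrees (1.0 is 30 degrees), a list of three; "jaw": the opening, from 0 (shut) to 1 (fully open). A call has 1 to 5 rows; each row is the pose to reach, as a shift and turn from the pose commanded when the call began, along the tool's axes at that moment; what a row does not reach only later rows make up. A row lasts 1/8 s, in which the tool goes at most 62.5 mm and 10.7 degrees, less where a joint would pass 70% of its speed; a pose out of reach is approached as far as the arm can. A call with a number of a shift or a turn outside -1 to 1 is refused whole. A call with a gripper value outside its range is refused whole. The fingers move at their own pace and stop on an object; the grip force is fixed at half the most. Time passes only in rows, so rows that repeat a pose let the fingers close. It gives the time, the measured TCP pose, the force, the opening and the grip force at its end, in the units of the state.
- get_obs(): the state, without advancing time (a new reading comes with each control period).
- camera(name): name is "side" or "top"; returns the picture (480x640x3 uint8, blue, green, red); there is no depth.
- get_calibration(name): a dict with "camera_matrix" (3x3 intrinsics, pixels), "k1" (the pictures are not rectified: a ray, as slopes to the right and down, at radius r is drawn at 1 + k1 r^2 times it, then the intrinsics apply), "R" (3x3) and "t" (3): a world point X has camera coordinates R X + t. Camera axes: x right, y down, z forward; pixel columns grow to the right and rows downward; lengths in m; the calibration is good to about 2 mm. A picture is of the moment at which its call begins. get_calibration takes no time and is no camera call.
- hand_in(): hands the job in; it is judged then, once.
The state is a dict: "time_s": time; "q": joint angles; "dq": joint speeds; "joint_efforts": joint torques, N m; "eef_pos": TCP position; "eef_rot": TCP orientation; "wrist_force": force on the tool from outside, world axes, zero at the start; "torque": the same for the moment, N m; "opening": opening from 0.0 (shut) to 1.0 (fully open); "grasp_force": force on a finger pad.
Only numpy, scipy, OpenCV 4.12 (cv2) and the standard library are available. Lean on these libraries where they do the work, as an engineer would, in place of code of your own. Each camera call takes 0.05 s, during which the arm holds its last target. There are 200 camera calls.

## Working session

There is one attempt and no reset: what is moved stays moved. The work goes in short steps, Python scripts to look and compute and a tool call to move; the robot and the scene stay as the last step left them, time stands still between calls to the robot, and variables do not carry over. Pictures are saved under pics/ and viewed, at most 14 in all, crops included, and the job is handed in when it is done.

Besides the shell and the picture viewer there is one more tool, called as name(argument=value, ...) on one line, values as JSON. arm_command: Moves the arm, as the interface text tells. Its arguments: {"type":"object","properties":{"dp":{"type":"array"},"turn":{"type":"array"},"jaw":{"type":"array"}},"required":["dp","turn","jaw"]}

```bash
mkdir -p pics
python3 - <<'E'
from bench import *
import cv2,numpy as np
for n in("top","side"):
    cv2.imwrite(f"pics/{n}0.png",camera(n))
    print(n,get_calibration(n))
o=get_obs();print(o)
E
```

```text
top {'camera_matrix': array([[477.91598301,   0.        , 321.14829038],
       [  0.        , 477.91598301, 238.04811755],
       [  0.        ,   0.        ,   1.        ]]), 'k1': 0.004072791533769144, 'R': array([[ 0.00779631, -0.99995704,  0.00501372],
       [-0.99903989, -0.00800512, -0.04307233],
       [ 0.04311061, -0.0046731 , -0.99905938]]), 't': array([-0.13158582,  0.47877229,  0.96038503])}
side {'camera_matrix': array([[608.78130218,   0.        , 313.78883055],
       [  0.        , 608.78130218, 233.66612682],
       [  0.        ,   0.        ,   1.        ]]), 'k1': 0.004156899839230847, 'R': array([[-0.99498996, -0.09984063,  0.00517873],
       [-0.06973494,  0.65598043, -0.75154954],
       [ 0.07163804, -0.74814539, -0.65965633]]), 't': array([0.49455335, 0.1320005 , 1.20800295])}
{'time_s': 0.1, 'q': array([-1.39934195e+00,  1.81495304e-01,  1.60788193e+00, -1.76695838e-05,
        1.35381424e+00, -2.06335727e-01]), 'dq': array([ 0.00036312, -0.00128128, -0.0034455 ,  0.00059982,  0.00018289,
        0.00071507]), 'joint_efforts': array([-1.77006518e-04, -4.45884633e+01, -3.52233517e+01, -2.37648346e-04,
        4.13359536e-03,  1.09223163e-05]), 'eef_pos': array([ 0.21200506, -0.53396107,  0.23047079]), 'eef_rot': array([-7.99441820e-04,  9.82211643e-01,  1.87775530e-01,  5.31680122e-06]), 'wrist_force': array([ 0.15603408, -0.2368599 , -0.44527313]), 'torque': array([0.00108765, 0.01895493, 0.00852307]), 'grasp_force': 0.0, 'opening': 1.0014052141496337}
```

View pics/top0.png

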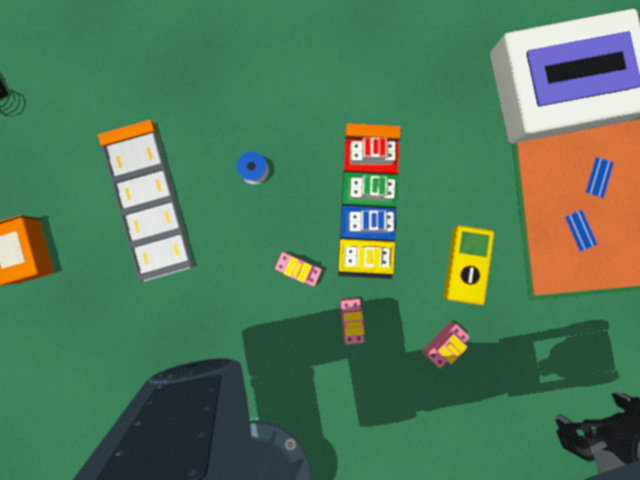

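View pics/side0.png

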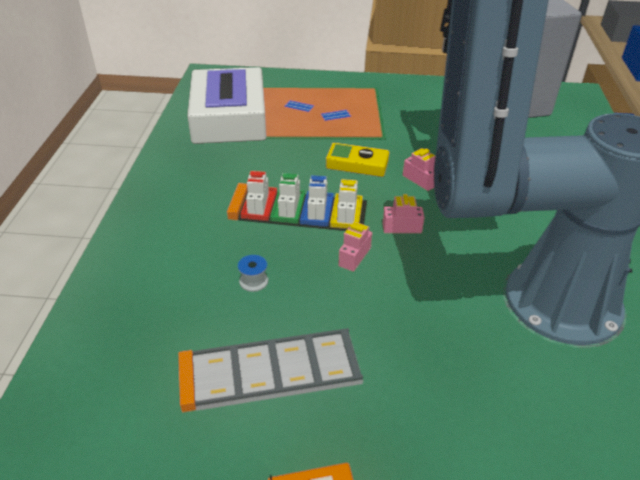

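Candidates in the top view are red (374,150), green (376,187), blue (376,220) and yellow (368,257) on the black rack. The pink look-alikes are at (298,268), (352,320) and (446,344), and I'll leave them alone. The test rack runs from its orange end at (128,131) to its far bay at (160,256). So red goes to x=-102, green to -34, blue to +34 and yellow to +102.

```bash
cat > h.py <<'E'
from bench import *
import cv2,numpy as np
from scipy.spatial.transform import Rotation as Ro
def undist(c,px):
    K=c["camera_matrix"];d=np.array([c["k1"],0,0,0.])
    return cv2.undistortPoints(np.float64(px).reshape(-1,1,2),K,d).reshape(-1,2)
def ray(n,px,z):
    c=get_calibration(n);R,t=np.array(c["R"]),np.array(c["t"])
    u=undist(c,px);D=np.c_[u,np.ones(len(u))]@R;C=-R.T@t
    return (C+D*((z-C[2])/D[:,2])[:,None])[:,:2]
def proj(n,X):
    c=get_calibration(n);r=cv2.Rodrigues(np.array(c["R"]))[0]
    return cv2.projectPoints(np.float64(X).reshape(-1,3),r,np.array(c["t"]),c["camera_matrix"],np.array([c["k1"],0,0,0.]))[0].reshape(-1,2)
def quat(yaw): # tool down, tool y axis along world direction `yaw`(mod pi)
    y=np.array([np.cos(yaw),np.sin(yaw),0]);z=np.array([0,0,-1.]);return Ro.from_matrix(np.c_[np.cross(y,z),y,z])
def go(p,yaw=None):
    o=get_obs();q=np.array(o["eef_rot"]);R=Ro.from_quat(q[[1,2,3,0]])
    d=R.inv().apply(np.array(p)-o["eef_pos"])/.25
    t=np.zeros(3)
    if yaw is not None:
        t=min([(R.inv()*quat(yaw+k)).as_rotvec() for k in(0,np.pi)],key=np.linalg.norm)/np.radians(30)
    print("dp",d.round(3),"turn",t.round(3),"pos",o["eef_pos"].round(4),"t",o["time_s"])
E
python3 - <<'E'
from h import *
im=cv2.imread("pics/top0.png")
a=cv2.resize(im[110:290,325:415],None,fx=3.3,fy=3.3,interpolation=cv2.INTER_CUBIC)
b=cv2.resize(im[110:290,90:200],None,fx=3.3,fy=3.3,interpolation=cv2.INTER_CUBIC)
cv2.imwrite("pics/crop0.png",np.hstack([a,b]))
hsv=cv2.cvtColor(im,cv2.COLOR_BGR2HSV)
# orange blocks, top z 24mm
m=cv2.inRange(hsv,(8,180,150),(17,255,255))
n,l,s,c=cv2.connectedComponentsWithStats(m)
for i in range(1,n):
    if s[i,4]>150: print("or",s[i],c[i].round(1),cv2.minAreaRect(cv2.findContours((l==i).astype('uint8'),0,2)[0][0]))
# aluminium bays / ribs
roi=np.zeros(m.shape,'uint8');roi[125:285,95:200]=1
w=cv2.inRange(hsv,(0,0,130),(180,70,255))*roi
w=cv2.morphologyEx(w,cv2.MORPH_CLOSE,np.ones((5,5)))
n,l,s,c=cv2.connectedComponentsWithStats(w)
for i in range(1,n):
    if s[i,4]>150:
        r=cv2.minAreaRect(cv2.findContours((l==i).astype('uint8'),0,2)[0][0]);print("bay",s[i],r,ray("top",[r[0]],.012).round(4))
E
```

```text
or [ 99 120  55  25 659] [125.9 132.4] ((125.91356658935547, 132.41493225097656), (12.063220977783203, 55.08168411254883), 74.2913589477539)
or [  518   121   122   173 15550] [583.  208.6] ((585.3234252929688, 207.19229125976562), (162.85890197753906, 122.7895736694336), 84.70991516113281)
or [346 124  55  15 639] [372.5 130.6] ((372.8287048339844, 130.754150390625), (54.18815612792969, 12.035972595214844), 3.012787342071533)
or [   0  216   38   69 1159] [ 18.2 253.4] ((11.096138000488281, 249.9735107421875), (61.296630859375, 39.490455627441406), 74.57783508300781)
bay [ 107  133   54   43 1589] ((133.2199249267578, 154.28192138671875), (32.42930603027344, 49.426109313964844), 74.2913589477539) [[0.6476 0.2567]]
bay [ 117  171   53   38 1326] ((142.84388732910156, 189.27828979492188), (26.984310150146484, 49.54644012451172), 74.29136657714844) [[0.5761 0.2354]]
bay [ 126  202   53   39 1372] ((151.66036987304688, 221.3113250732422), (27.884193420410156, 49.999244689941406), 74.05460357666016) [[0.5109 0.2161]]
bay [ 134  234   56   48 1560] ((161.78302001953125, 257.4905700683594), (36.53791046142578, 49.86188507080078), 74.05460357666016) [[0.4378 0.194 ]]
```

View pics/crop0.png

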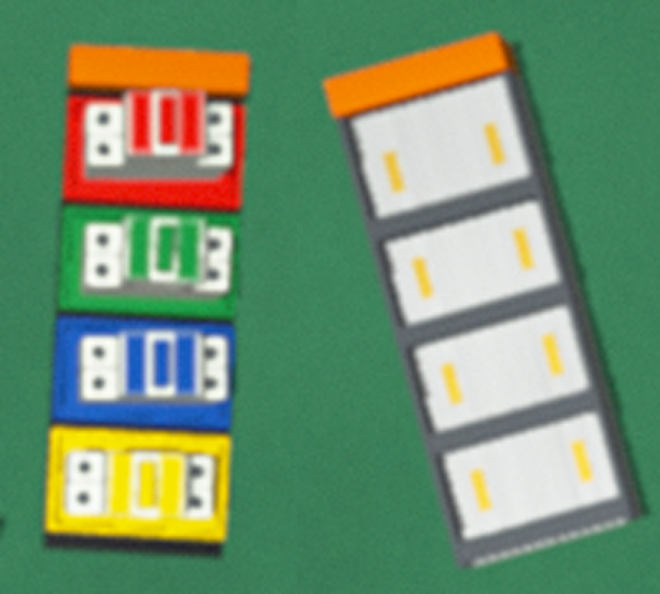

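The crop confirms the choice. The four white breakers, with coloured toggles and stripes, stand red/green/blue/yellow from the orange end. The three pink ones are off the rack. The noses are at crop pixels (166,122), (164,249), (161,363) and (148,485).

Run:
```python
from h import *
im=cv2.imread("pics/top0.png");hsv=cv2.cvtColor(im,cv2.COLOR_BGR2HSV)
m=cv2.inRange(hsv,(12,60,150),(32,255,255));m[:138]=0;m[290:]=0;m[:,:100]=0;m[:,200:]=0
n,l,s,c=cv2.connectedComponentsWithStats(m)
k=[i for i in range(1,n) if s[i,4]>8]
P=ray("top",c[k],.012);print(len(k));P=P[np.argsort(-P[:,0])]
# per bay pairs: bay index along rack
ax=np.array([np.cos(.28),np.sin(.28)])
P=P[np.argsort(-(P@ax))];B=P.reshape(-1,2,2).mean(1);print("bays from orange\n",B.round(4))
d=np.polyfit([102,34,-34,-102],B,1);print("pitch",np.linalg.norm(d[0])*1e3,"yaw",np.arctan2(d[0][1],d[0][0]),"centre",d[1])
for L in P.reshape(-1,2,2): v=L[1]-L[0];print(np.linalg.norm(v),np.degrees(np.arctan2(v[1],v[0])))
f=lambda a:np.array(a)/3.3+[325,110]
N=dict(r=(166.5,122.5),g=(164,249.5),b=(161,363),y=(148,485))
D=dict(r=((104,134),(214,132)),g=((99,255),(211,258)),b=((98,369),(211,367)),y=((83,483),(198,484)))
for k in N:
    q=ray("top",f(D[k]),.058);v=q[0]-q[1]
    print(k,"nose",ray("top",f([N[k]]),.088).round(4),"dots",q.mean(0).round(4),"yaw y",np.arctan2(v[1],v[0]).round(3))
q=ray("top",[(372.8,130.7)],.024);print("orange storage",q)
```

```text
9Traceback (most recent call last):
  File "<stdin>", line 9, in <module>
ValueError: cannot reshape array of size 18 into shape (2,2)
```

Run:
```python
from h import *
im=cv2.imread("pics/top0.png");hsv=cv2.cvtColor(im,cv2.COLOR_BGR2HSV)
m=cv2.inRange(hsv,(12,60,150),(32,255,255));m[:138]=0;m[290:]=0;m[:,:100]=0;m[:,200:]=0
n,l,s,c=cv2.connectedComponentsWithStats(m)
k=sorted(range(1,n),key=lambda i:-s[i,4]);print(s[k,4],c[k].round(1).tolist())
k=[i for i in k if s[i,4]>8 and (c[i][1]>143)][:8]
P=ray("top",c[k],.012)
ax=np.array([np.cos(.28),np.sin(.28)])
P=P[np.argsort(-(P@ax))];B=P.reshape(-1,2,2).mean(1);print("bays from orange\n",B.round(4))
d=np.polyfit([102,34,-34,-102],B,1);print("pitch",np.linalg.norm(d[0])*1e3,"yaw",np.arctan2(d[0][1],d[0][0]),"centre",d[1])
for L in P.reshape(-1,2,2): v=L[1]-L[0];print(np.linalg.norm(v),np.degrees(np.arctan2(v[1],v[0])))
f=lambda a:np.array(a)/3.3+[325,110]
N=dict(r=(166.5,122.5),g=(164,249.5),b=(161,363),y=(148,485))
D=dict(r=((104,134),(214,132)),g=((99,255),(211,258)),b=((98,369),(211,367)),y=((83,483),(198,484)))
for k in N:
    q=ray("top",f(D[k]),.058);v=q[0]-q[1]
    print(k,"nose",ray("top",f([N[k]]),.088).round(4),"dots",q.mean(0).round(4),"yaw y",np.arctan2(v[1],v[0]).round(3))
q=ray("top",[(372.8,130.7)],.024);print("orange storage",q)
go((.37,-.1,.24),1.571)
```

```text
[123  55  54  52  52  51  51  51  48] [[109.6, 140.2], [167.0, 217.0], [145.2, 257.9], [158.2, 184.8], [175.9, 249.3], [149.4, 153.1], [118.8, 161.4], [136.5, 225.9], [127.6, 193.4]]
bays from orange
 [[0.6415 0.2548]
 [0.5764 0.2354]
 [0.5107 0.2159]
 [0.4457 0.1966]]
pitch 1.0017471875456536 yaw 0.28849912591224847 centre [0.54357868 0.22567989]
0.06428622837445251 -74.19991333708492
0.06418145056407029 106.34326880319631
0.06409100917050135 106.83351357193933
0.06416775803823326 106.16084524647653
r nose [[ 0.6489 -0.2285]] dots [ 0.6497 -0.2276] yaw y 1.598
g nose [[ 0.5759 -0.2273]] dots [ 0.5764 -0.2255] yaw y 1.552
b nose [[ 0.5111 -0.2258]] dots [ 0.5106 -0.2254] yaw y 1.597
y nose [[ 0.4418 -0.2187]] dots [ 0.4428 -0.2175] yaw y 1.57
orange storage [[ 0.6975288  -0.23058132]]
dp [ 1.228 -1.38  -0.036] turn [-0.003 -0.     0.721] pos [ 0.212  -0.534   0.2305] t 0.1
```

Run:
```python
from h import *
go((.43,-.381,.23),1.58)
```

```text
dp [ 1.036 -0.247  0.003] turn [-0.003 -0.     0.704] pos [ 0.212  -0.534   0.2305] t 0.1
```

arm_command(dp=[[0.25, -0.06, 0], [0.5, -0.12, 0], [0.75, -0.18, 0], [1.0, -0.24, 0], [1.0, -0.24, 0]], turn=[[0, 0, 0.2], [0, 0, 0.4], [0, 0, 0.6], [0, 0, 0.7], [0, 0, 0.7]], jaw=[1, 1, 1, 1, 1])

```text
time_s: 0.72
eef_pos: [0.425, -0.3834, 0.2309]
eef_rot: [-0.001, 1.0, 0.008, 0.0]
wrist_force: [0.0, 0.1, -0.2]
opening: 0.999
grasp_force: 0.0
```

Run:
```python
from h import *
go((.649,-.228,.17),1.585)
```

```text
dp [ 0.906 -0.607  0.244] turn [-0.002 -0.     0.004] pos [ 0.425  -0.3834  0.2309] t 0.725
```

arm_command(dp=[[0.2, -0.14, 0.05], [0.4, -0.27, 0.1], [0.6, -0.4, 0.15], [0.8, -0.53, 0.2], [0.906, -0.607, 0.244]], turn=[[0, 0, 0], [0, 0, 0], [0, 0, 0], [0, 0, 0], [0, 0, 0]], jaw=[1, 1, 1, 1, 1])

```text
time_s: 1.35
eef_pos: [0.6484, -0.2311, 0.1691]
eef_rot: [-0.0, 1.0, 0.006, -0.0]
wrist_force: [-1.3, -1.0, 0.6]
opening: 1.003
grasp_force: 0.0
```

arm_command(dp=[[0, 0, 0], [0, 0, 0]], turn=[[0, 0, 0], [0, 0, 0]], jaw=[1, 1])

```text
time_s: 1.6
eef_pos: [0.6462, -0.2333, 0.17]
eef_rot: [0.0, 1.0, 0.005, -0.001]
wrist_force: [0.3, 0.5, 0.5]
opening: 1.003
grasp_force: 0.0
```

Run:
```python
from h import *
go((.649,-.228,.065),1.585)
a=camera("top");b=camera("side")
cv2.imwrite("pics/c1.png",np.hstack([cv2.resize(a[60:260,280:450],(425,500)),cv2.resize(b[60:260,200:330],(325,500))]))
```

```text
dp [ 0.012 -0.021  0.42 ] turn [ 0.     0.002 -0.007] pos [ 0.6462 -0.2333  0.17  ] t 1.6
```

View pics/c1.png

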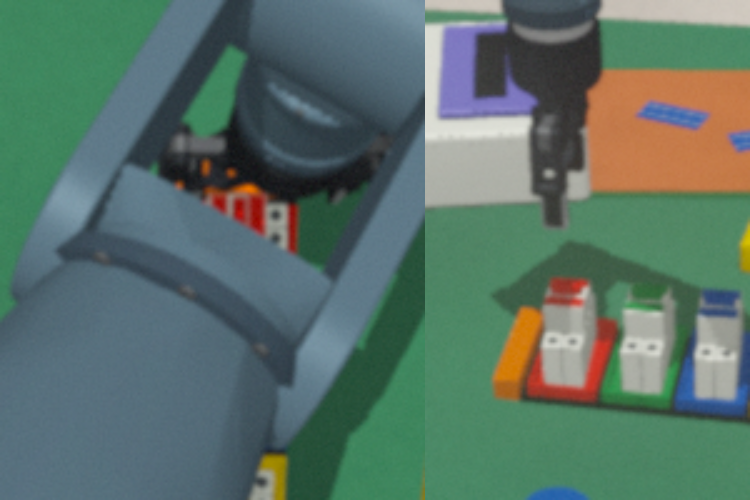

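The image shows the open fingers in line above the red breaker (crop (555,215) over (568,290)), clear of its neighbours. Descending.

arm_command(dp=[[0.01, -0.02, 0.12], [0.012, -0.021, 0.24], [0.012, -0.021, 0.34], [0.012, -0.021, 0.4], [0.012, -0.021, 0.42]], turn=[[0, 0, 0], [0, 0, 0], [0, 0, 0], [0, 0, 0], [0, 0, 0]], jaw=[1, 1, 1, 1, 1])

```text
time_s: 2.33
eef_pos: [0.6494, -0.2276, 0.0649]
eef_rot: [-0.0, 1.0, 0.005, -0.0]
wrist_force: [-0.2, -0.8, 0.1]
opening: 1.003
grasp_force: 0.0
```

arm_command(dp=[[0, 0, 0], [0, 0, 0], [0, 0, 0], [0, 0, 0], [0, 0, 0]], turn=[[0, 0, 0], [0, 0, 0], [0, 0, 0], [0, 0, 0], [0, 0, 0]], jaw=[0.8, 0.6, 0.4, 0.2, 0])

```text
time_s: 2.95
eef_pos: [0.6511, -0.2275, 0.0669]
eef_rot: [0.001, 1.0, 0.006, 0.001]
wrist_force: [-0.5, -2.0, 6.0]
opening: 0.512
grasp_force: 63.1
```

arm_command(dp=[[0, 0, -0.05], [0, 0, -0.2], [0, 0, -0.35], [0, 0, -0.46], [0, 0, -0.5]], turn=[[0, 0, 0], [0, 0, 0], [0, 0, 0], [0, 0, 0], [0, 0, 0]], jaw=[0, 0, 0, 0, 0])

```text
time_s: 3.58
eef_pos: [0.6507, -0.227, 0.1925]
eef_rot: [0.001, 1.0, 0.006, 0.001]
wrist_force: [-0.3, -0.6, -2.4]
opening: 0.514
grasp_force: 62.2
```

Run:
```python
from h import *
print(get_obs()["wrist_force"],get_obs()["opening"])
go((.548,-.02,.20),1.72)
```

```text
[-0.28452201 -0.60964205 -2.37706397] 0.5137469913917767
dp [-0.401 -0.833 -0.032] turn [ 0.002 -0.004 -0.263] pos [ 0.6507 -0.227   0.1925] t 3.575
```

arm_command(dp=[[-0.08, -0.16, -0.03], [-0.16, -0.33, -0.03], [-0.24, -0.5, -0.03], [-0.32, -0.67, -0.03], [-0.4, -0.833, -0.03]], turn=[[0, 0, -0.05], [0, 0, -0.1], [0, 0, -0.16], [0, 0, -0.21], [0, 0, -0.263]], jaw=[0, 0, 0, 0, 0])

```text
time_s: 4.2
eef_pos: [0.5459, -0.0181, 0.1964]
eef_rot: [-0.001, 0.997, 0.075, -0.001]
wrist_force: [0.3, 0.5, -2.8]
opening: 0.515
grasp_force: 62.4
```

Run:
```python
from h import *
go((.4457,.1966,.16),1.859)
```

```text
dp [-0.268 -0.909  0.148] turn [-0.003  0.004 -0.264] pos [ 0.5459 -0.0181  0.1964] t 4.2
```

arm_command(dp=[[-0.06, -0.2, 0], [-0.12, -0.4, 0], [-0.18, -0.6, 0], [-0.24, -0.8, 0.07], [-0.268, -0.909, 0.14]], turn=[[0, 0, -0.05], [0, 0, -0.1], [0, 0, -0.16], [0, 0, -0.21], [0, 0, -0.264]], jaw=[0, 0, 0, 0, 0])

```text
time_s: 4.82
eef_pos: [0.4454, 0.1969, 0.1615]
eef_rot: [-0.0, 0.989, 0.145, -0.001]
wrist_force: [0.6, -0.5, -3.0]
opening: 0.516
grasp_force: 62.5
```

arm_command(dp=[[0, 0, 0], [0, 0, 0], [0, 0, 0]], turn=[[0, 0, 0], [0, 0, 0], [0, 0, 0]], jaw=[0, 0, 0])

```text
time_s: 5.2
eef_pos: [0.4486, 0.1942, 0.1633]
eef_rot: [0.0, 0.99, 0.142, 0.0]
wrist_force: [-0.3, -0.0, -2.2]
opening: 0.509
grasp_force: 62.5
```

Run:
```python
from h import *
go((.4457,.1966,.0675),1.859)
a=camera("top");b=camera("side")
cv2.imwrite("pics/c2.png",np.hstack([cv2.resize(a[120:300,90:240],(400,480)),cv2.resize(b[240:420,160:380],(400,327)) if 0 else cv2.resize(b[240:420,230:380],(400,480))]))
```

```text
dp [-0.009 -0.013  0.383] turn [ 0.001 -0.002 -0.005] pos [0.4486 0.1942 0.1633] t 5.2
```

View pics/c2.png

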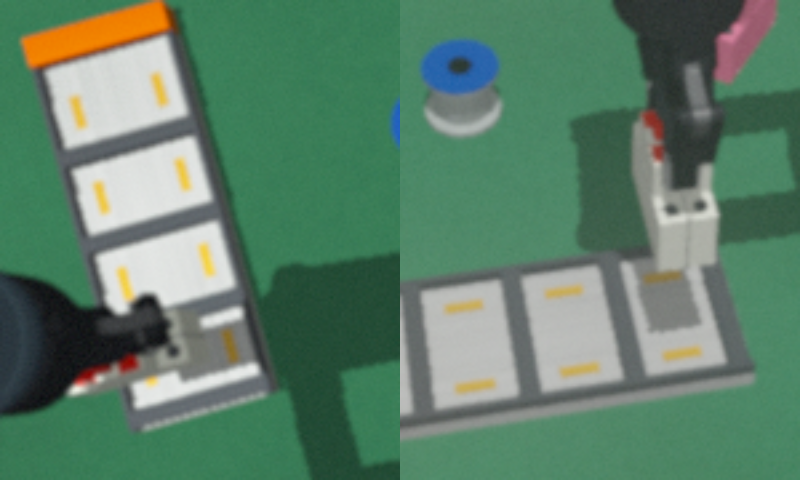

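The breaker is held upright, at crop (685,200), over the bay farthest from the orange end. Its shadow falls inside the bay. Lowering.

arm_command(dp=[[-0.009, -0.013, 0.12], [-0.009, -0.013, 0.23], [-0.009, -0.013, 0.31], [-0.009, -0.013, 0.35], [-0.009, -0.013, 0.37]], turn=[[0, 0, 0], [0, 0, 0], [0, 0, 0], [0, 0, 0], [0, 0, 0]], jaw=[0, 0, 0, 0, 0])

```text
time_s: 5.92
eef_pos: [0.445, 0.1972, 0.0703]
eef_rot: [0.0, 0.99, 0.143, 0.0]
wrist_force: [-0.3, 0.7, -2.1]
opening: 0.509
grasp_force: 62.6
```

arm_command(dp=[[0, 0, 0.004], [0, 0, 0.007], [0, 0, 0.01], [0, 0, 0.01]], turn=[[0, 0, 0], [0, 0, 0], [0, 0, 0], [0, 0, 0]], jaw=[0, 0, 0, 0])

```text
time_s: 6.42
eef_pos: [0.4448, 0.1976, 0.068]
eef_rot: [-0.0, 0.99, 0.143, 0.0]
wrist_force: [-0.2, -0.2, -2.8]
opening: 0.518
grasp_force: 62.6
```

arm_command(dp=[[0, 0, 0.003], [0, 0, 0.006], [0, 0, 0.006]], turn=[[0, 0, 0], [0, 0, 0], [0, 0, 0]], jaw=[0, 0, 0])

```text
time_s: 6.8
eef_pos: [0.4449, 0.1975, 0.0668]
eef_rot: [0.0, 0.99, 0.143, 0.0]
wrist_force: [-1.7, -0.6, 5.4]
opening: 0.513
grasp_force: 63.3
```

arm_command(dp=[[0, 0, 0], [0, 0, 0], [0, 0, 0], [0, 0, 0]], turn=[[0, 0, 0], [0, 0, 0], [0, 0, 0], [0, 0, 0]], jaw=[0.6, 0.8, 1, 1])

```text
time_s: 7.3
eef_pos: [0.4447, 0.1975, 0.0663]
eef_rot: [-0.0, 0.99, 0.143, 0.0]
wrist_force: [0.8, 0.1, -0.6]
opening: 1.0
grasp_force: 0.0
```

arm_command(dp=[[0, 0, -0.04], [0, 0, -0.15], [0, 0, -0.3], [0, 0, -0.45], [0, 0, -0.5]], turn=[[0, 0, 0], [0, 0, 0], [0, 0, 0], [0, 0, 0], [0, 0, 0]], jaw=[1, 1, 1, 1, 1])

```text
time_s: 7.92
eef_pos: [0.4462, 0.1978, 0.1944]
eef_rot: [-0.0, 0.99, 0.143, 0.003]
wrist_force: [-0.4, 0.1, -0.9]
opening: 0.999
grasp_force: 0.0
```

Run:
```python
from h import *
go((.51,-.015,.19),1.71);go((.576,-.2265,.17),1.56)
```

```text
dp [0.003 0.889 0.018] turn [ 0.    -0.01   0.283] pos [0.4462 0.1978 0.1944] t 7.925
dp [0.016 1.775 0.099] turn [-0.    -0.01   0.569] pos [0.4462 0.1978 0.1944] t 7.925
```

arm_command(dp=[[0, 0.18, 0.02], [0, 0.36, 0.02], [0, 0.54, 0.02], [0, 0.72, 0.02], [0, 0.889, 0.02]], turn=[[0, 0, 0.05], [0, 0, 0.11], [0, 0, 0.17], [0, 0, 0.23], [0, 0, 0.283]], jaw=[1, 1, 1, 1, 1])

```text
time_s: 8.55
eef_pos: [0.5074, -0.0171, 0.1857]
eef_rot: [-0.0, 0.998, 0.069, -0.0]
wrist_force: [0.1, 0.3, -0.5]
opening: 1.004
grasp_force: 0.0
```

Run:
```python
from h import *
go((.576,-.2265,.16),1.56)
a=camera("top");b=camera("side")
cv2.imwrite("pics/c3.png",np.hstack([cv2.resize(a[110:300,90:240],(380,480)),cv2.resize(b[230:420,230:380],(380,480))]))
```

```text
dp [0.157 0.867 0.102] turn [-0.001  0.002  0.284] pos [ 0.5074 -0.0171  0.1857] t 8.55
```

View pics/c3.png

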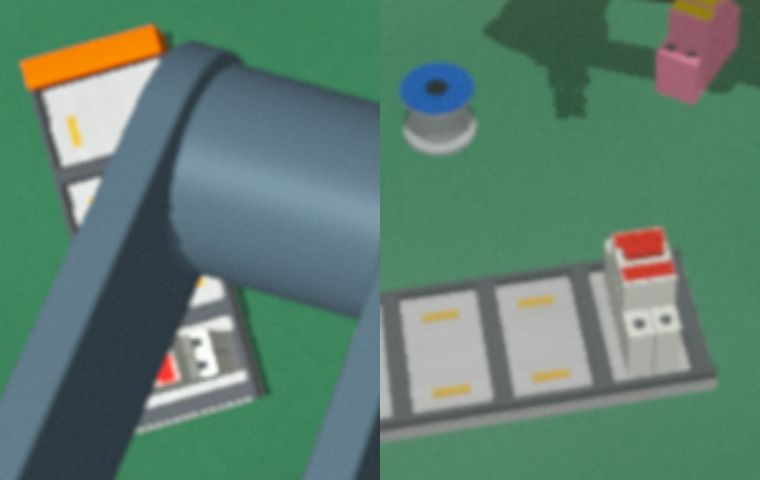

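Red stands upright and square in the last bay (crop (645,300)), and the reel has not moved. Next is green.

arm_command(dp=[[0.03, 0.18, 0], [0.06, 0.36, 0], [0.1, 0.54, 0], [0.13, 0.72, 0.05], [0.157, 0.867, 0.1]], turn=[[0, 0, 0.05], [0, 0, 0.11], [0, 0, 0.17], [0, 0, 0.23], [0, 0, 0.284]], jaw=[1, 1, 1, 1, 1])

```text
time_s: 9.28
eef_pos: [0.5767, -0.2256, 0.1604]
eef_rot: [-0.0, 1.0, -0.005, -0.0]
wrist_force: [0.3, 0.1, 0.1]
opening: 1.003
grasp_force: 0.0
```

arm_command(dp=[[0, 0, 0], [0, 0, 0], [0, 0, 0]], turn=[[0, 0, 0], [0, 0, 0], [0, 0, 0]], jaw=[1, 1, 1])

```text
time_s: 9.65
eef_pos: [0.5765, -0.2234, 0.1616]
eef_rot: [-0.0, 1.0, -0.004, 0.0]
wrist_force: [-0.3, 0.5, 0.6]
opening: 0.999
grasp_force: 0.0
```

Run:
```python
from h import *
go((.576,-.2265,.067),1.56)
```

```text
dp [-0.002  0.012  0.379] turn [-0.    -0.     0.005] pos [ 0.5765 -0.2234  0.1616] t 9.65
```

arm_command(dp=[[0, 0.012, 0.12], [0, 0.012, 0.24], [0, 0.012, 0.32], [0, 0.012, 0.37], [0, 0.012, 0.379]], turn=[[0, 0, 0], [0, 0, 0], [0, 0, 0], [0, 0, 0], [0, 0, 0]], jaw=[1, 1, 1, 1, 1])

```text
time_s: 10.28
eef_pos: [0.5764, -0.2275, 0.0662]
eef_rot: [-0.0, 1.0, -0.005, -0.0]
wrist_force: [0.6, -0.5, -0.2]
opening: 1.005
grasp_force: 0.0
```

arm_command(dp=[[0, 0, 0], [0, 0, 0], [0, 0, 0], [0, 0, 0], [0, 0, 0]], turn=[[0, 0, 0], [0, 0, 0], [0, 0, 0], [0, 0, 0], [0, 0, 0]], jaw=[0.8, 0.6, 0.4, 0.2, 0])

```text
time_s: 10.9
eef_pos: [0.5774, -0.2285, 0.0679]
eef_rot: [0.001, 1.0, -0.005, 0.001]
wrist_force: [-0.3, -0.7, 5.7]
opening: 0.515
grasp_force: 63.4
```

arm_command(dp=[[0, 0, -0.05], [0, 0, -0.2], [0, 0, -0.35], [0, 0, -0.46], [0, 0, -0.5]], turn=[[0, 0, 0], [0, 0, 0], [0, 0, 0], [0, 0, 0], [0, 0, 0]], jaw=[0, 0, 0, 0, 0])

```text
time_s: 11.52
eef_pos: [0.5771, -0.2282, 0.1937]
eef_rot: [0.001, 1.0, -0.005, 0.001]
wrist_force: [-0.3, 0.1, -2.7]
opening: 0.512
grasp_force: 62.6
```

Run:
```python
from h import *
go((.5435,-.01,.20),1.71);go((.5107,.216,.16),1.859)
```

```text
dp [-0.143 -0.872 -0.027] turn [ 0.003 -0.004 -0.284] pos [ 0.5771 -0.2282  0.1937] t 11.525
dp [-0.283 -1.775  0.132] turn [ 0.004 -0.004 -0.569] pos [ 0.5771 -0.2282  0.1937] t 11.525
```

arm_command(dp=[[-0.03, -0.18, -0.03], [-0.06, -0.36, -0.03], [-0.09, -0.54, -0.03], [-0.12, -0.72, -0.03], [-0.143, -0.872, -0.03]], turn=[[0, 0, -0.05], [0, 0, -0.11], [0, 0, -0.17], [0, 0, -0.23], [0, 0, -0.284]], jaw=[0, 0, 0, 0, 0])

```text
time_s: 12.15
eef_pos: [0.5415, -0.0077, 0.1978]
eef_rot: [-0.0, 0.998, 0.07, -0.001]
wrist_force: [0.6, 0.1, -2.3]
opening: 0.511
grasp_force: 62.7
```

Run:
```python
from h import *
go((.5107,.216,.16),1.859)
```

```text
dp [ 0.004 -0.903  0.152] turn [-0.002  0.004 -0.282] pos [ 0.5415 -0.0077  0.1978] t 12.15
```

arm_command(dp=[[0, -0.18, 0], [0, -0.36, 0], [0, -0.54, 0], [0, -0.72, 0], [0.004, -0.903, 0.1]], turn=[[0, 0, -0.05], [0, 0, -0.11], [0, 0, -0.17], [0, 0, -0.23], [0, 0, -0.282]], jaw=[0, 0, 0, 0, 0])

```text
time_s: 12.78
eef_pos: [0.5131, 0.2158, 0.1748]
eef_rot: [-0.0, 0.99, 0.143, 0.002]
wrist_force: [1.2, 0.1, -2.1]
opening: 0.511
grasp_force: 62.7
```

arm_command(dp=[[0, 0, 0], [0, 0, 0], [0, 0, 0], [0, 0, 0]], turn=[[0, 0, 0], [0, 0, 0], [0, 0, 0], [0, 0, 0]], jaw=[0, 0, 0, 0])

```text
time_s: 13.28
eef_pos: [0.5131, 0.2133, 0.1745]
eef_rot: [0.0, 0.99, 0.142, 0.0]
wrist_force: [0.6, -0.5, -1.5]
opening: 0.511
grasp_force: 62.8
```

Run:
```python
from h import *
go((.5107,.216,.070),1.859)
```

```text
dp [-0.007 -0.013  0.418] turn [ 0.    -0.002 -0.006] pos [0.5131 0.2133 0.1745] t 13.275
```

arm_command(dp=[[-0.007, -0.013, 0.12], [-0.007, -0.013, 0.24], [-0.007, -0.013, 0.34], [-0.007, -0.013, 0.39], [-0.007, -0.013, 0.418]], turn=[[0, 0, 0], [0, 0, 0], [0, 0, 0], [0, 0, 0], [0, 0, 0]], jaw=[0, 0, 0, 0, 0])

```text
time_s: 13.9
eef_pos: [0.5103, 0.2164, 0.0694]
eef_rot: [-0.0, 0.99, 0.143, 0.0]
wrist_force: [-0.6, 0.1, -2.9]
opening: 0.512
grasp_force: 62.8
```

arm_command(dp=[[0, 0, 0.003], [0, 0, 0.005], [0, 0, 0.008], [0, 0, 0.008]], turn=[[0, 0, 0], [0, 0, 0], [0, 0, 0], [0, 0, 0]], jaw=[0, 0, 0, 0])

```text
time_s: 14.4
eef_pos: [0.5102, 0.2169, 0.0679]
eef_rot: [-0.0, 0.99, 0.143, 0.0]
wrist_force: [0.3, -0.3, -2.1]
opening: 0.515
grasp_force: 62.8
```

arm_command(dp=[[0, 0, 0.003], [0, 0, 0.006], [0, 0, 0.006]], turn=[[0, 0, 0], [0, 0, 0], [0, 0, 0]], jaw=[0, 0, 0])

```text
time_s: 14.78
eef_pos: [0.5105, 0.217, 0.0679]
eef_rot: [0.0, 0.99, 0.143, 0.0]
wrist_force: [-5.8, -0.3, 11.7]
opening: 0.507
grasp_force: 64.6
```

arm_command(dp=[[0, 0, 0], [0, 0, 0], [0, 0, 0], [0, 0, 0]], turn=[[0, 0, 0], [0, 0, 0], [0, 0, 0], [0, 0, 0]], jaw=[0.6, 0.8, 1, 1])

```text
time_s: 15.28
eef_pos: [0.5099, 0.2168, 0.0659]
eef_rot: [0.0, 0.99, 0.143, -0.0]
wrist_force: [-0.9, -0.2, 0.6]
opening: 0.995
grasp_force: 0.0
```

arm_command(dp=[[0, 0, -0.04], [0, 0, -0.15], [0, 0, -0.3], [0, 0, -0.45], [0, 0, -0.5]], turn=[[0, 0, 0], [0, 0, 0], [0, 0, 0], [0, 0, 0], [0, 0, 0]], jaw=[1, 1, 1, 1, 1])

```text
time_s: 15.9
eef_pos: [0.5115, 0.2171, 0.1944]
eef_rot: [-0.0, 0.99, 0.143, 0.003]
wrist_force: [-0.0, 0.3, 0.1]
opening: 1.002
grasp_force: 0.0
```

Run:
```python
from h import *
go((.51,-.005,.185),1.72)
```

```text
dp [-0.257  0.851  0.036] turn [ 0.    -0.01   0.263] pos [0.5115 0.2171 0.1944] t 15.9
```

arm_command(dp=[[-0.05, 0.17, 0.02], [-0.1, 0.34, 0.03], [-0.15, 0.51, 0.03], [-0.2, 0.68, 0.03], [-0.257, 0.851, 0.03]], turn=[[0, 0, 0.05], [0, 0, 0.1], [0, 0, 0.15], [0, 0, 0.21], [0, 0, 0.263]], jaw=[1, 1, 1, 1, 1])

```text
time_s: 16.52
eef_pos: [0.5079, -0.0067, 0.1828]
eef_rot: [-0.0, 0.997, 0.074, -0.001]
wrist_force: [0.6, 0.0, -0.6]
opening: 1.0
grasp_force: 0.0
```

Run:
```python
from h import *
go((.511,-.2256,.16),1.585)
```

```text
dp [-0.117  0.868  0.091] turn [-0.001  0.002  0.256] pos [ 0.5079 -0.0067  0.1828] t 16.525
```

arm_command(dp=[[-0.02, 0.18, 0], [-0.05, 0.36, 0], [-0.07, 0.54, 0], [-0.1, 0.72, 0.05], [-0.117, 0.868, 0.09]], turn=[[0, 0, 0.05], [0, 0, 0.1], [0, 0, 0.15], [0, 0, 0.2], [0, 0, 0.256]], jaw=[1, 1, 1, 1, 1])

```text
time_s: 17.15
eef_pos: [0.511, -0.2259, 0.1599]
eef_rot: [-0.0, 1.0, 0.007, -0.001]
wrist_force: [0.0, 0.1, -0.4]
opening: 0.997
grasp_force: 0.0
```

arm_command(dp=[[0, 0, 0], [0, 0, 0], [0, 0, 0], [0, 0, 0]], turn=[[0, 0, 0], [0, 0, 0], [0, 0, 0], [0, 0, 0]], jaw=[1, 1, 1, 1])

```text
time_s: 17.65
eef_pos: [0.5121, -0.2234, 0.1614]
eef_rot: [0.0, 1.0, 0.008, 0.0]
wrist_force: [-0.8, 0.2, 0.4]
opening: 1.0
grasp_force: 0.0
```

Run:
```python
from h import *
go((.511,-.2256,.068),1.585)
```

```text
dp [-0.005  0.008  0.374] turn [ 0.    -0.001  0.004] pos [ 0.5121 -0.2234  0.1614] t 17.65
```

arm_command(dp=[[-0.004, 0.008, 0.12], [-0.004, 0.008, 0.24], [-0.004, 0.008, 0.32], [-0.004, 0.008, 0.36], [-0.004, 0.008, 0.374]], turn=[[0, 0, 0], [0, 0, 0], [0, 0, 0], [0, 0, 0], [0, 0, 0]], jaw=[1, 1, 1, 1, 1])

```text
time_s: 18.27
eef_pos: [0.5109, -0.2261, 0.0674]
eef_rot: [-0.0, 1.0, 0.008, -0.0]
wrist_force: [0.3, -0.6, -0.1]
opening: 0.997
grasp_force: 0.0
```

arm_command(dp=[[0, 0, 0], [0, 0, 0], [0, 0, 0], [0, 0, 0], [0, 0, 0]], turn=[[0, 0, 0], [0, 0, 0], [0, 0, 0], [0, 0, 0], [0, 0, 0]], jaw=[0.8, 0.6, 0.4, 0.2, 0])

```text
time_s: 18.9
eef_pos: [0.5117, -0.2269, 0.0687]
eef_rot: [0.001, 1.0, 0.007, 0.001]
wrist_force: [-0.3, 0.3, 6.1]
opening: 0.509
grasp_force: 63.0
```

arm_command(dp=[[0, 0, -0.05], [0, 0, -0.2], [0, 0, -0.35], [0, 0, -0.46], [0, 0, -0.5]], turn=[[0, 0, 0], [0, 0, 0], [0, 0, 0], [0, 0, 0], [0, 0, 0]], jaw=[0, 0, 0, 0, 0])

```text
time_s: 19.52
eef_pos: [0.5114, -0.2268, 0.1946]
eef_rot: [0.001, 1.0, 0.007, 0.001]
wrist_force: [0.0, -0.0, -2.0]
opening: 0.508
grasp_force: 62.1
```

Run:
```python
from h import *
go((.5435,.005,.20),1.722)
```

```text
dp [ 0.142 -0.925 -0.023] turn [ 0.004 -0.004 -0.26 ] pos [ 0.5114 -0.2268  0.1946] t 19.525
```

arm_command(dp=[[0.03, -0.18, -0.03], [0.06, -0.37, -0.03], [0.09, -0.56, -0.03], [0.12, -0.74, -0.03], [0.142, -0.925, -0.03]], turn=[[0, 0, -0.05], [0, 0, -0.1], [0, 0, -0.15], [0, 0, -0.2], [0, 0, -0.26]], jaw=[0, 0, 0, 0, 0])

```text
time_s: 20.15
eef_pos: [0.5421, 0.0069, 0.1989]
eef_rot: [-0.0, 0.997, 0.076, -0.001]
wrist_force: [1.0, 0.5, -1.4]
opening: 0.513
grasp_force: 62.2
```

Run:
```python
from h import *
go((.5764,.2354,.172),1.859)
```

```text
dp [ 0.274 -0.883  0.108] turn [-0.002  0.004 -0.26 ] pos [0.5421 0.0069 0.1989] t 20.15
```

arm_command(dp=[[0.05, -0.18, 0], [0.11, -0.36, 0], [0.16, -0.54, 0], [0.22, -0.72, 0], [0.274, -0.883, 0.1]], turn=[[0, 0, -0.05], [0, 0, -0.1], [0, 0, -0.15], [0, 0, -0.2], [0, 0, -0.26]], jaw=[0, 0, 0, 0, 0])

```text
time_s: 20.78
eef_pos: [0.5784, 0.2358, 0.1759]
eef_rot: [-0.0, 0.99, 0.144, 0.002]
wrist_force: [0.9, -1.3, -2.3]
opening: 0.509
grasp_force: 62.2
```

arm_command(dp=[[0, 0, 0], [0, 0, 0], [0, 0, 0], [0, 0, 0]], turn=[[0, 0, 0], [0, 0, 0], [0, 0, 0], [0, 0, 0]], jaw=[0, 0, 0, 0])

```text
time_s: 21.28
eef_pos: [0.5778, 0.2329, 0.1758]
eef_rot: [0.0, 0.99, 0.142, 0.001]
wrist_force: [0.7, -0.1, -2.6]
opening: 0.511
grasp_force: 62.4
```

Run:
```python
from h import *
go((.5764,.2354,.071),1.859)
```

```text
dp [-0.003 -0.011  0.419] turn [ 0.    -0.002 -0.005] pos [0.5778 0.2329 0.1758] t 21.275
```

arm_command(dp=[[-0.003, -0.011, 0.12], [-0.003, -0.011, 0.24], [-0.003, -0.011, 0.34], [-0.003, -0.011, 0.39], [-0.003, -0.011, 0.419]], turn=[[0, 0, 0], [0, 0, 0], [0, 0, 0], [0, 0, 0], [0, 0, 0]], jaw=[0, 0, 0, 0, 0])

```text
time_s: 21.9
eef_pos: [0.5762, 0.236, 0.0703]
eef_rot: [-0.0, 0.99, 0.143, 0.0]
wrist_force: [0.1, -0.1, -1.2]
opening: 0.512
grasp_force: 62.4
```

arm_command(dp=[[0, 0, 0.004], [0, 0, 0.008], [0, 0, 0.011], [0, 0, 0.011]], turn=[[0, 0, 0], [0, 0, 0], [0, 0, 0], [0, 0, 0]], jaw=[0, 0, 0, 0])

```text
time_s: 22.4
eef_pos: [0.5766, 0.2365, 0.0687]
eef_rot: [-0.0, 0.99, 0.143, 0.001]
wrist_force: [-2.0, 0.1, 3.8]
opening: 0.514
grasp_force: 63.0
```

arm_command(dp=[[0, 0, 0.002], [0, 0, 0.002], [0, 0, 0.002], [0, 0, 0.002], [0, 0, 0]], turn=[[0, 0, 0], [0, 0, 0], [0, 0, 0], [0, 0, 0], [0, 0, 0]], jaw=[0, 0.6, 0.8, 1, 1])

```text
time_s: 23.02
eef_pos: [0.5758, 0.2363, 0.0674]
eef_rot: [0.0, 0.99, 0.143, -0.0]
wrist_force: [-0.3, 0.3, 1.0]
opening: 1.0
grasp_force: 0.0
```

arm_command(dp=[[0, 0, -0.04], [0, 0, -0.15], [0, 0, -0.3], [0, 0, -0.45], [0, 0, -0.5]], turn=[[0, 0, 0], [0, 0, 0], [0, 0, 0], [0, 0, 0], [0, 0, 0]], jaw=[1, 1, 1, 1, 1])

```text
time_s: 23.65
eef_pos: [0.5775, 0.2367, 0.1962]
eef_rot: [-0.0, 0.99, 0.143, 0.003]
wrist_force: [0.3, 1.4, -0.1]
opening: 0.996
grasp_force: 0.0
```

Run:
```python
from h import *
go((.51,.01,.185),1.715)
```

```text
dp [-0.516  0.793  0.042] turn [ 0.    -0.011  0.273] pos [0.5775 0.2367 0.1962] t 23.65
```

arm_command(dp=[[-0.1, 0.16, 0.02], [-0.2, 0.32, 0.03], [-0.3, 0.48, 0.03], [-0.41, 0.64, 0.03], [-0.516, 0.793, 0.03]], turn=[[0, 0, 0.05], [0, 0, 0.1], [0, 0, 0.15], [0, 0, 0.21], [0, 0, 0.273]], jaw=[1, 1, 1, 1, 1])

```text
time_s: 24.28
eef_pos: [0.5071, 0.0084, 0.1842]
eef_rot: [-0.0, 0.997, 0.072, -0.001]
wrist_force: [1.5, -1.6, 0.0]
opening: 1.002
grasp_force: 0.0
```

Run:
```python
from h import *
go((.4422,-.2182,.16),1.572)
```

```text
dp [-0.386  0.86   0.097] turn [-0.001  0.002  0.271] pos [0.5071 0.0084 0.1842] t 24.275
```

arm_command(dp=[[-0.08, 0.17, 0], [-0.15, 0.34, 0], [-0.23, 0.51, 0], [-0.31, 0.68, 0.05], [-0.386, 0.86, 0.09]], turn=[[0, 0, 0.05], [0, 0, 0.1], [0, 0, 0.15], [0, 0, 0.2], [0, 0, 0.271]], jaw=[1, 1, 1, 1, 1])

```text
time_s: 24.9
eef_pos: [0.4426, -0.2179, 0.1615]
eef_rot: [-0.0, 1.0, 0.001, -0.0]
wrist_force: [0.3, -0.7, -0.5]
opening: 1.001
grasp_force: 0.0
```

arm_command(dp=[[0, 0, 0], [0, 0, 0], [0, 0, 0], [0, 0, 0]], turn=[[0, 0, 0], [0, 0, 0], [0, 0, 0], [0, 0, 0]], jaw=[1, 1, 1, 1])

```text
time_s: 25.4
eef_pos: [0.4441, -0.216, 0.1627]
eef_rot: [0.0, 1.0, 0.002, 0.0]
wrist_force: [0.3, 0.4, 0.6]
opening: 1.002
grasp_force: 0.0
```

Run:
```python
from h import *
go((.4422,-.2182,.0685),1.572)
b=camera("side")
cv2.imwrite("pics/c4.png",cv2.resize(b[150:420,160:400],(533,600)))
```

```text
dp [-0.008  0.009  0.377] turn [ 0.    -0.001  0.006] pos [ 0.4441 -0.216   0.1627] t 25.4
```

View pics/c4.png

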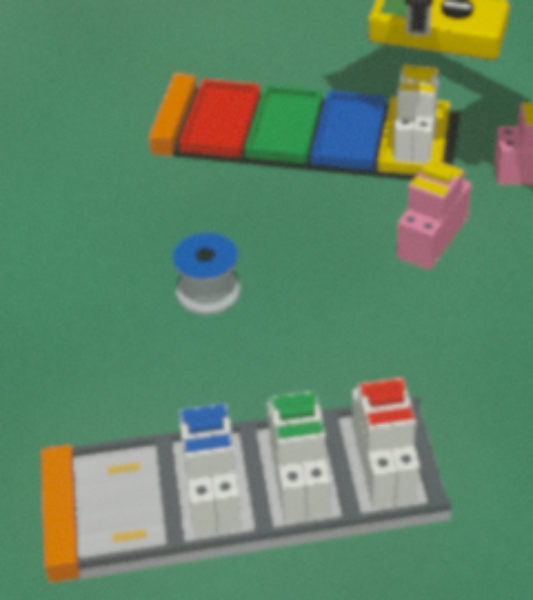

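Blue (205,470), green (300,455) and red (390,445) stand square in order. Yellow is below the fingers at (415,110), and the pink look-alike at (435,215) is clear of them.

arm_command(dp=[[-0.008, 0.009, 0.12], [-0.008, 0.009, 0.24], [-0.008, 0.009, 0.32], [-0.008, 0.009, 0.36], [-0.008, 0.009, 0.377]], turn=[[0, 0, 0], [0, 0, 0], [0, 0, 0], [0, 0, 0], [0, 0, 0]], jaw=[1, 1, 1, 1, 1])

```text
time_s: 26.08
eef_pos: [0.4419, -0.219, 0.0681]
eef_rot: [-0.0, 1.0, 0.001, -0.0]
wrist_force: [1.2, -0.4, 0.6]
opening: 1.002
grasp_force: 0.0
```

arm_command(dp=[[0, 0, 0], [0, 0, 0], [0, 0, 0], [0, 0, 0], [0, 0, 0]], turn=[[0, 0, 0], [0, 0, 0], [0, 0, 0], [0, 0, 0], [0, 0, 0]], jaw=[0.8, 0.6, 0.4, 0.2, 0])

```text
time_s: 26.7
eef_pos: [0.4425, -0.2198, 0.0693]
eef_rot: [0.001, 1.0, 0.001, 0.001]
wrist_force: [0.3, 1.4, 5.9]
opening: 0.511
grasp_force: 62.6
```

arm_command(dp=[[0, 0, -0.05], [0, 0, -0.2], [0, 0, -0.35], [0, 0, -0.46], [0, 0, -0.5]], turn=[[0, 0, 0], [0, 0, 0], [0, 0, 0], [0, 0, 0], [0, 0, 0]], jaw=[0, 0, 0, 0, 0])

```text
time_s: 27.32
eef_pos: [0.4423, -0.2197, 0.1953]
eef_rot: [0.001, 1.0, 0.001, 0.001]
wrist_force: [-0.8, -0.3, -1.8]
opening: 0.51
grasp_force: 61.9
```

Run:
```python
from h import *
go((.542,.0,.20),1.715)
```

```text
dp [ 0.401 -0.878 -0.02 ] turn [ 0.004 -0.004 -0.271] pos [ 0.4423 -0.2197  0.1953] t 27.325
```

arm_command(dp=[[0.08, -0.17, -0.03], [0.16, -0.35, -0.03], [0.24, -0.53, -0.03], [0.32, -0.7, -0.03], [0.4, -0.878, -0.03]], turn=[[0, 0, -0.05], [0, 0, -0.1], [0, 0, -0.15], [0, 0, -0.21], [0, 0, -0.271]], jaw=[0, 0, 0, 0, 0])

```text
time_s: 27.95
eef_pos: [0.5409, 0.002, 0.1997]
eef_rot: [-0.0, 0.997, 0.073, -0.001]
wrist_force: [1.1, -0.5, -1.9]
opening: 0.513
grasp_force: 62.0
```

Run:
```python
from h import *
go((.6417,.2548,.172),1.859)
```

```text
dp [ 0.546 -0.942  0.11 ] turn [-0.001  0.004 -0.273] pos [0.5409 0.002  0.1997] t 27.95
```

arm_command(dp=[[0.11, -0.19, 0], [0.22, -0.38, 0], [0.33, -0.57, 0], [0.44, -0.76, 0], [0.546, -0.942, 0.1]], turn=[[0, 0, -0.05], [0, 0, -0.1], [0, 0, -0.15], [0, 0, -0.21], [0, 0, -0.273]], jaw=[0, 0, 0, 0, 0])

```text
time_s: 28.58
eef_pos: [0.6439, 0.2552, 0.1767]
eef_rot: [0.0, 0.99, 0.144, 0.002]
wrist_force: [0.6, 0.3, -1.8]
opening: 0.512
grasp_force: 62.1
```

arm_command(dp=[[0, 0, 0], [0, 0, 0], [0, 0, 0], [0, 0, 0]], turn=[[0, 0, 0], [0, 0, 0], [0, 0, 0], [0, 0, 0]], jaw=[0, 0, 0, 0])

```text
time_s: 29.08
eef_pos: [0.6429, 0.2521, 0.177]
eef_rot: [0.0, 0.99, 0.142, 0.001]
wrist_force: [0.4, 0.1, -2.5]
opening: 0.508
grasp_force: 62.2
```

Run:
```python
from h import *
go((.6417,.2548,.0715),1.859)
```

```text
dp [-0.002 -0.012  0.422] turn [ 0.    -0.003 -0.005] pos [0.6429 0.2521 0.177 ] t 29.075
```

arm_command(dp=[[-0.002, -0.012, 0.12], [-0.002, -0.012, 0.24], [-0.002, -0.012, 0.34], [-0.002, -0.012, 0.39], [-0.002, -0.012, 0.42]], turn=[[0, 0, 0], [0, 0, 0], [0, 0, 0], [0, 0, 0], [0, 0, 0]], jaw=[0, 0, 0, 0, 0])

```text
time_s: 29.7
eef_pos: [0.6414, 0.2555, 0.071]
eef_rot: [-0.0, 0.99, 0.143, 0.0]
wrist_force: [0.1, -0.2, -2.7]
opening: 0.51
grasp_force: 62.2
```

arm_command(dp=[[0, 0, 0.004], [0, 0, 0.008], [0, 0, 0.011], [0, 0, 0.011]], turn=[[0, 0, 0], [0, 0, 0], [0, 0, 0], [0, 0, 0]], jaw=[0, 0, 0, 0])

```text
time_s: 30.2
eef_pos: [0.6419, 0.2561, 0.0694]
eef_rot: [-0.0, 0.99, 0.143, 0.001]
wrist_force: [-0.1, 0.5, 3.7]
opening: 0.511
grasp_force: 62.8
```

arm_command(dp=[[0, 0, 0.002], [0, 0, 0.002], [0, 0, 0.002], [0, 0, 0.002], [0, 0, 0]], turn=[[0, 0, 0], [0, 0, 0], [0, 0, 0], [0, 0, 0], [0, 0, 0]], jaw=[0, 0.6, 0.8, 1, 1])

```text
time_s: 30.82
eef_pos: [0.641, 0.2559, 0.0678]
eef_rot: [0.0, 0.99, 0.143, -0.0]
wrist_force: [0.0, -0.0, -0.7]
opening: 0.998
grasp_force: 0.0
```

arm_command(dp=[[0, 0, -0.04], [0, 0, -0.15], [0, 0, -0.3], [0, 0, -0.45], [0, 0, -0.5]], turn=[[0, 0, 0], [0, 0, 0], [0, 0, 0], [0, 0, 0], [0, 0, 0]], jaw=[1, 1, 1, 1, 1])

```text
time_s: 31.45
eef_pos: [0.6428, 0.2563, 0.1971]
eef_rot: [-0.0, 0.99, 0.143, 0.003]
wrist_force: [0.1, -1.3, 0.2]
opening: 1.002
grasp_force: 0.0
```

arm_command(dp=[[-0.1, 0.18, -0.02], [-0.2, 0.36, -0.02], [-0.3, 0.54, -0.02], [-0.4, 0.72, -0.02], [-0.5, 0.9, -0.02]], turn=[[0, 0, 0], [0, 0, 0], [0, 0, 0], [0, 0, 0], [0, 0, 0]], jaw=[1, 1, 1, 1, 1])

```text
time_s: 32.08
eef_pos: [0.5839, 0.0033, 0.1971]
eef_rot: [-0.0, 0.99, 0.143, -0.001]
wrist_force: [0.7, 0.1, 0.2]
opening: 1.001
grasp_force: 0.0
```

arm_command(dp=[[0, 0.18, 0], [0, 0.36, 0], [0, 0.54, 0], [0, 0.72, 0], [0, 0.72, 0]], turn=[[0, 0, 0], [0, 0, 0], [0, 0, 0], [0, 0, 0], [0, 0, 0]], jaw=[1, 1, 1, 1, 1])

```text
time_s: 32.7
eef_pos: [0.6357, -0.1712, 0.1967]
eef_rot: [-0.0, 0.99, 0.141, -0.001]
wrist_force: [0.5, 1.0, 0.2]
opening: 0.997
grasp_force: 0.0
```

Run:
```python
from h import *
a=camera("top");b=camera("side")
cv2.imwrite("pics/c5.png",np.hstack([cv2.resize(a[110:300,90:240],(380,480)),cv2.resize(b[220:430,160:380],(420,480))]))
cv2.imwrite("pics/c6.png",a)
print(get_obs()["eef_pos"])
```

```text
[ 0.63526655 -0.16787702  0.19683278]
```

View pics/c5.png

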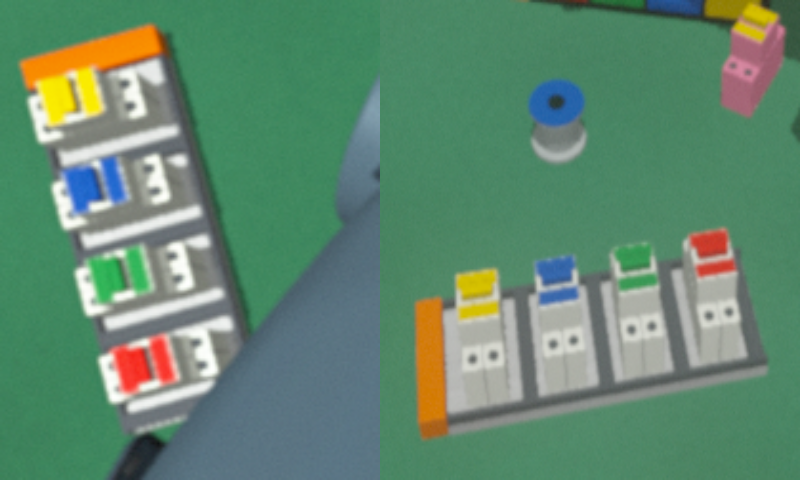

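View pics/c6.png

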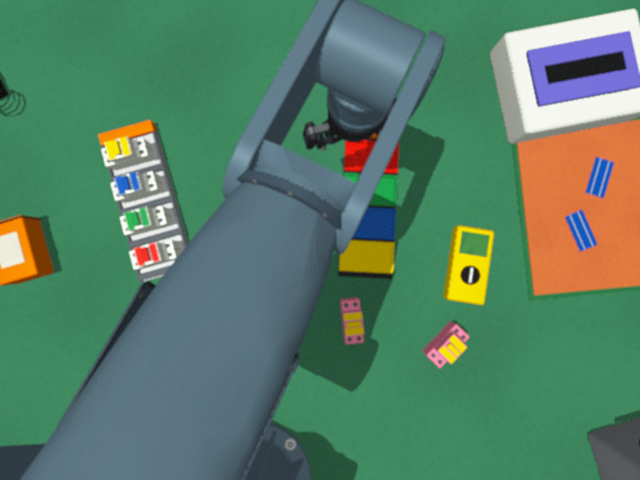

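Yellow, blue, green and red stand in order from the orange end, in top-view crop from (70,100) down to (145,365). The bystanders have not moved. I'll check that each one is centred across its bay numerically.

Run:
```python
from h import *
# right-hand shoulder screw pairs in c5 left half -> top pixel; nominal breaker: pad centre at y=-(84+45)/4 = -32 mm
s=np.array([380/150,480/190])
px=np.array([(130,96),(154,180),(177,267),(202,354)])/s+[90,110]
q=ray("top",px,.058);c=np.array([.5436,.2257]);ux=np.array([np.cos(.2885),np.sin(.2885)]);uy=np.array([-ux[1],ux[0]])
print("rack coords of right shoulders mm",np.c_[(q-c)@ux,(q-c)@uy].round(4)*1e3)
```

```text
rack coords of right shoulders mm [[ 101.4  -32.6]
 [  33.6  -33.2]
 [ -35.8  -32.5]
 [-105.3  -33.2]]
```

Each is within about 1 mm of centre across its bay and about 3 mm along the row. Handing in.

```bash
python3 -c "
from bench import *
print(hand_in())"
```

```text
the job is handed in; nothing more can be done
None
```

All four breakers are on the test rack in reverse order (yellow, blue, green, red from the orange end), upright, square and within about 3 mm of bay centre; the job took about 33 s, nothing else was moved, and it has been handed in.

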